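Empty the ultrasonic bath's parts basket into the tray

TASK

Empty the cleaned stubs from the little steel parts basket into the empty tray: lift the basket out of the drained ultrasonic bath by its bail and stand it on the desk, then, since the bail only swings, let go and take it by its body and tip it from close above the tray until all four stubs have gone out over its sloping end into the tray. Finally stand the empty basket upright on the desk, outside the tray, and let go. Do not fling the stubs or push the tray about, and leave the other things on the desk alone.

Things in the scene. Friction and masses are not known exactly. Their poses are not given: they have to be found in the camera images.
- bath: ultrasonic bath, fixed, drained, open: housing 170 x 136 mm (x by y), 95 high, with a rectangular tank 124 x 92 mm in its middle, tank floor 30 mm above the desk; panel with a round knob on its -x face (towards the robot). Origin: centre of its underside, z up. It may stand left or right; the tray stands on the other side
- basket: parts basket of perforated steel sheet, open top, 56 mm wide (y), 50 high, walls 2.5, 0.18 kg; flat upright cheeks at y = +-28 mm; upright back at x = -36; floor to x = +20; front end (+x) slopes out to x = +55 at the rim, for pouring. Origin: underside, mid-width; z up when standing. Starts on the tank floor, sloping end away from the bath's panel, no room for fingers beside it
- bail (a joint): angle of the wire bail: 0 = straight up over the basket, positive = leaning to the basket's +x; -1.3 to 1.3 rad. It turns almost freely about the basket's y at x = +3, z = 42 mm and stays where left, so the basket hangs from it and cannot be tipped by it. Its legs run outside the cheeks (65 mm over all)
- bail_grip (a point): middle of the bail's round black grip sleeve, 10 mm thick and 36 mm long, lying along the basket's y; 60 mm from the pivot, so 102 mm above the basket's underside when the bail is straight up
- basket_lip (a point): middle of the rim of the basket's sloping end (basket x = +55, y = 0, z = +50 mm)
- stub_1: one of four alike turned aluminium specimen stubs: a disc 20 mm across and 6 mm thick with a pin 6 mm across and 10 mm long on its middle; 25 g. Origin: centre of the disc's plain face; z runs along the pin. They start loose in the basket, pins up
- stub_2: one of four alike turned aluminium specimen stubs: a disc 20 mm across and 6 mm thick with a pin 6 mm across and 10 mm long on its middle; 25 g. Origin: centre of the disc's plain face; z runs along the pin. They start loose in the basket, pins up
- stub_3: one of four alike turned aluminium specimen stubs: a disc 20 mm across and 6 mm thick with a pin 6 mm across and 10 mm long on its middle; 25 g. Origin: centre of the disc's plain face; z runs along the pin. They start loose in the basket, pins up
- stub_4: one of four alike turned aluminium specimen stubs: a disc 20 mm across and 6 mm thick with a pin 6 mm across and 10 mm long on its middle; 25 g. Origin: centre of the disc's plain face; z runs along the pin. They start loose in the basket, pins up
- parts_tray: empty shallow grey tray, 135 x 215 mm (x by y), floor 2 mm thick, walls 3 mm thick and 16 mm high; loose, 0.35 kg. Origin: centre of its underside, z up. (Another tray like it, full of hand tools, lies far back and is not meant)
- vial: bystander: glass vial with a white cap, 22 mm across, 49 mm high, standing behind the work; origin at its underside
- petri_dish: bystander: glass dish, 57 mm across, 13 mm high; origin at its underside
- loupe: bystander: black eyepiece loupe, 35 mm across, 34 mm high; origin at its underside
- usb_stick: bystander: usb stick lying flat, 18 x 49 x 9 mm, near the desk's front edge; origin at its underside
- marker: bystander: marker pen lying at the right, 131 mm long, 18 mm thick; origin at its underside
There are look-alikes about, which are no part of the job. Leave any pink look-alike of the basket alone.

How it is judged:
On the way, in this order (a step that is already met when the one before it is completed fails the run):
1. the basket stands upright on the desk, let go, with all four stubs still in it (angle between basket's own z axis and vertical below 0.1 rad and height (world z) of basket between -0.004 and 0.006 m and contact force between the fingers and basket below 0.1 N and horizontal distance between basket and parts_tray above 0.09 m and x of stub_1 in the frame of basket between -0.04 and 0.055 m and y of stub_1 in the frame of basket between -0.03 and 0.03 m and z of stub_1 in the frame of basket between -0.002 and 0.05 m and x of stub_2 in the frame of basket between -0.04 and 0.055 m and y of stub_2 in the frame of basket between -0.03 and 0.03 m and z of stub_2 in the frame of basket between -0.002 and 0.05 m and x of stub_3 in the frame of basket between -0.04 and 0.055 m and y of stub_3 in the frame of basket between -0.03 and 0.03 m and z of stub_3 in the frame of basket between -0.002 and 0.05 m and x of stub_4 in the frame of basket between -0.04 and 0.055 m and y of stub_4 in the frame of basket between -0.03 and 0.03 m and z of stub_4 in the frame of basket between -0.002 and 0.05 m), for 0.2 s.
2. the basket is tipped more than 75 degrees with its lip above the tray, no more than 15 cm up (angle between basket's own z axis and vertical above 1.31 rad and height (world z) of basket_lip below 0.15 m and x of basket_lip in the frame of parts_tray between -0.066 and 0.066 m and y of basket_lip in the frame of parts_tray between -0.106 and 0.106 m), for 0.1 s.
At the end, for the whole second after the job is handed in: All four stubs lie at rest inside the parts tray (within its walls, under 35 mm above its underside); the basket stands upright on the desk (tilt under 0.1 rad, underside within 6 mm of the desk), outside the tray (origins over 90 mm apart), let go and at rest (x of stub_1 in the frame of parts_tray between -0.066 and 0.066 m and y of stub_1 in the frame of parts_tray between -0.106 and 0.106 m and z of each of stub_1, stub_2, stub_3, stub_4 in the frame of parts_tray below 0.035 m and linear speed of each of stub_1, stub_2, stub_3, stub_4 below 0.03 m/s and x of stub_2 in the frame of parts_tray between -0.066 and 0.066 m and y of stub_2 in the frame of parts_tray between -0.106 and 0.106 m and x of stub_3 in the frame of parts_tray between -0.066 and 0.066 m and y of stub_3 in the frame of parts_tray between -0.106 and 0.106 m and x of stub_4 in the frame of parts_tray between -0.066 and 0.066 m and y of stub_4 in the frame of parts_tray between -0.106 and 0.106 m and angle between basket's own z axis and vertical below 0.1 rad and height (world z) of basket between -0.004 and 0.006 m and contact force between the fingers and basket below 0.1 N and horizontal distance between basket and parts_tray above 0.09 m and linear speed of basket below 0.02 m/s); the robot touches nothing.
It fails at once if a stub is flung or dropped from more than about 20 cm (faster than 2 m/s) (linear speed of any of stub_1, stub_2, stub_3, stub_4 above 2 m/s).
It fails at once if the tray is pushed more than 40 mm (distance of parts_tray from where it was at the start of the episode above 0.04 m).
It fails at once if a bystander (vial, dish, loupe, usb stick, marker) is moved more than 30 mm or the vial is knocked over (distance of any of vial, petri_dish, loupe, usb_stick, marker from where it was at the start of the episode above 0.03 m or angle between vial's own z axis and vertical above 0.5 rad).
It also fails if it takes over 61 s, if anything falls off the work surface, if the arm or the gripper's body presses on something with over 40 N, if the wrist force passes 120 N, or if a joint passes its speed limit or range.

ROBOT

A 6-joint arm with a two-finger parallel gripper is mounted at the origin on a cart in front of the work surface, level with it; the furniture and walls round the work are solid. World frame = base frame: x ahead of the robot, y to its left, z up, the work surface at z = 0. Lengths are in m, angles in rad, forces in N, time in s.
With the tool pointing down it reaches from about 0.35 to 0.8 m from the base axis. Payload 7.3 kg.
Tool frame: the origin (TCP) lies between the finger pads; the fingertips stand 25 mm ahead of it and the grasp point (between the pads) lies 6 mm ahead of it (r.tip_extent is the distance from the TCP to the fingertips, in m); z points along the fingers, y is the line along which they close (so a half turn about z gives the same grasp; the last joint's range is limited). The gripper opens to 85 mm and grips with 20 to 120 N. Pads are 22 mm wide; open, the fingers measure 114 mm over their backs; the gripper's body (76 mm by 85 mm) begins 54 mm behind the grasp point. The pads swing forward as they close: fully open they stand 13 mm farther back than shut.
Start: joints at [1.073, 0.342, 1.524, -0, 1.275, -0.146], TCP at [0.181, 0.493, 0.256] pointing down, gripper open.
Joint ranges: [-2.53, 2.53], [-0.77, 2.02], [0.04, 2.7], [-1, 4.14], [0.28, 2.66], [-3.11, 3.11]. Speed limits (rad/s): [2.57, 2.57, 3.14, 3.14, 3.14, 3.14].

INTERFACE

Orientations are given as a unit quaternion [x, y, z, w].
In Python, from workcell import r, command_gripper, optics gives the robot as it stands. The module is installed in compiled form; this text tells all that it offers. Calls block until the motion is done:
- r.reach(position, orientation): joint-space move of the TCP to a pose.
- r.move_straight(position, orientation=None, speed=0.15, max_force=None): straight line of the TCP; orientation=None keeps the orientation; speed is the mean speed in m/s. With max_force (N) it stops when the force on the tool has changed by that much, and returns True; else False.
- r.movej(angles): joint-space move.
- command_gripper(opening, force=None): finger opening in m; force is the grip in N (None keeps the last); returns when the fingers have stopped.
- r.hold(seconds).
- r.solve_ik(position, orientation): joint angles nearest the present ones, or None.
- r.read_state(): the state.
- optics.get_image(name): name is "side" or "top"; returns (picture, depth): 480x640x3 uint8, red, green, blue; 480x640 float32, m along the optical axis (not along the pixel's ray), 0 where there is no reading.
- optics.camera_model(name): a dict with "K" (3x3 intrinsics, pixels), "R" (3x3) and "t" (3): a world point X has camera coordinates R X + t. Camera axes: x right, y down, z forward; pixel columns grow to the right and rows downward; lengths in m; the calibration is good to about 2 mm. A picture is of the moment at which its call begins. camera_model takes no time and is no camera call.
A pose or a line that the arm cannot do raises r.PlanningError and nothing moves.
- r.finish_job(): hands the job in; it is judged then, once.
The state is a dict: "time_s": time; "joint_positions": joint angles; "dq": joint speeds; "tau": joint torques, N m; "eef_pos": TCP position; "eef_rot": TCP orientation; "contact_force": force on the tool from outside, world axes, zero at the start; "torque": the same for the moment, N m; "grip_width": finger opening in m; "grip_force": force on a finger pad.
Only numpy, scipy, OpenCV 4.12 (cv2) and the standard library are available. Lean on these libraries where they do the work, as an engineer would, in place of code of your own. Each camera call takes 0.05 s, during which the arm holds its last target. There are 200 camera calls.

## Working session

There is one attempt and no reset: what is moved stays moved. The work goes in short steps, each a Python script; the robot and the scene stay as the last script left them, time stands still between calls to the robot, and variables do not carry over. Pictures are saved under pics/ and viewed, at most 10 in all, crops included, and the job is handed in when it is done.

```bash
mkdir -p pics; cat > h.py <<'E'
import numpy as np, cv2
from workcell import r, command_gripper, optics
def shot(n,fn=None):
    im,d=optics.get_image(n)
    if fn: cv2.imwrite('pics/'+fn,im[:,:,::-1])
    return im,d
def pts(n,d):
    m=optics.camera_model(n);K=np.array(m['K']);R=np.array(m['R']);t=np.array(m['t'])
    v,u=np.mgrid[:480,:640]
    c=np.stack([(u-K[0,2])/K[0,0]*d,(v-K[1,2])/K[1,1]*d,d],-1)
    return (c-t)@R
def ray(n,u,v,z):
    m=optics.camera_model(n);K=np.array(m['K']);R=np.array(m['R']);t=np.array(m['t'])
    o=-R.T@t; k=R.T@np.linalg.solve(K,[u,v,1]); return o+k*(z-o[2])/k[2]
def proj(n,X):
    m=optics.camera_model(n); c=np.array(m['R'])@X+m['t']; p=np.array(m['K'])@c; return p[:2]/p[2]
E
python3 - <<'E'
from h import *
for n in('top','side'):
    im,d=shot(n,n+'0.png'); np.save(n+'0.npy',d); m=optics.camera_model(n); print(n,-np.array(m['R']).T@m['t'],np.array(m['K'])[0,0]); print(np.round(m['R'],2))
    print((d>0).mean())
print(r.read_state()['eef_rot'],r.tip_extent)
E
```

```text
top [ 0.40775694 -0.05196538  1.63709144] 593.6074524133876
[[ 0.02 -1.    0.02]
 [-1.   -0.02 -0.09]
 [ 0.09 -0.02 -1.  ]]
0.99607421875
side [ 0.26076518 -0.93549275  0.77855159] 504.2298814327504
[[ 0.95 -0.3   0.02]
 [-0.16 -0.56 -0.81]
 [ 0.25  0.77 -0.59]]
0.9958756510416666
[ 1.75013918e-01  9.84565716e-01 -6.56310985e-04 -2.21125945e-04] 0.025
```

View pics/top0.png

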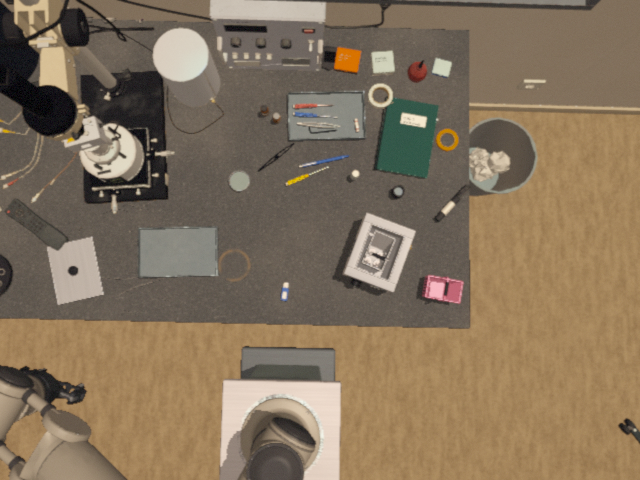

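View pics/side0.png

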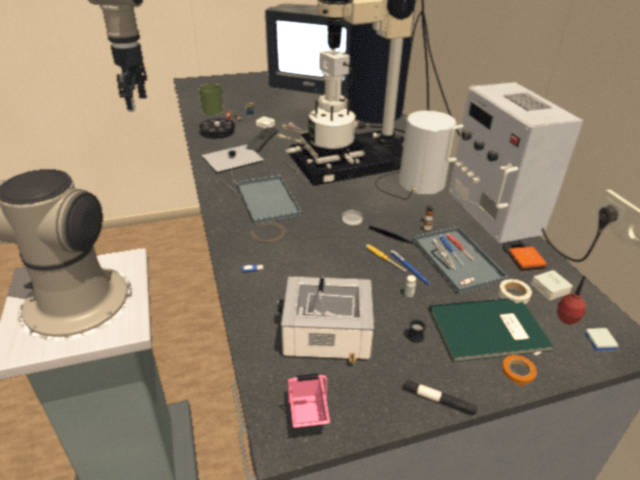

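Candidates for the basket are the steel one in the bath (top 378,248; side 325,305) and the pink look-alike (top 443,289; side 308,400), so I choose the steel one. For the tray they are the empty one (top 178,252; side 268,198) and the tool-filled one (top 325,116), so I choose the empty one. I'll check the choice in a close crop.

```bash
python3 - <<'E'
from h import *
a=cv2.imread('pics/top0.png')[205:300,335:425]; b=cv2.imread('pics/side0.png')[265:365,275:385]
a=cv2.resize(a,(400,422),interpolation=cv2.INTER_CUBIC);b=cv2.resize(b,(400,364),interpolation=cv2.INTER_CUBIC)
c=np.zeros((422,800,3),np.uint8);c[:,:400]=a;c[:364,400:]=b;cv2.imwrite('pics/crop0.png',c)
P=pts('top',np.load('top0.npy')); S=pts('side',np.load('side0.npy'))
def rect(m,lab):
    q=P[m][:,:2].astype(np.float32); print(lab,m.sum(),cv2.minAreaRect(q),q.mean(0))
v,u=np.mgrid[:480,:640]
box=lambda a,b,c,d:(u>a)&(u<b)&(v>c)&(v<d)
print('desk z',np.median(P[200:220,200:230,2]),'side',np.median(S[300:320,250:270,2]))
rect(box(335,425,205,300)&(abs(P[...,2]-.095)<.012),'bathrim')
rect(box(130,226,218,286)&(P[...,2]>.009)&(P[...,2]<.03),'tray')
# higher than rim
m=box(335,425,205,300)&(P[...,2]>.11); print('bail top',m.sum(),P[m].round(3)[:20],np.argwhere(m)[:20].tolist())
m=box(275,385,265,365)&(S[...,2]>.11); print('bail side',m.sum(),S[m].round(3)[:60:3],np.argwhere(m)[:60:3].tolist())
print((P[228:272:3,358:400:3,2]*1000).astype(int))
E
```

```text
desk z -0.001557762558397303 side -0.0013300359548122803
bathrim 1968 ((0.4972092807292938, -0.24742549657821655), (0.13895326852798462, 0.17260119318962097), 71.0213623046875) [ 0.4964415  -0.24628592]
tray 395 ((0.4901491105556488, 0.28716906905174255), (0.16661638021469116, 0.23891928791999817), 5.232385158538818) [0.48774314 0.297444  ]
bail top 98 [[ 0.408 -0.052  1.637]
 [ 0.408 -0.052  1.637]
 [ 0.408 -0.052  1.637]
 [ 0.408 -0.052  1.637]
 [ 0.408 -0.052  1.637]
 [ 0.408 -0.052  1.637]
 [ 0.408 -0.052  1.637]
 [ 0.408 -0.052  1.637]
 [ 0.408 -0.052  1.637]
 [ 0.408 -0.052  1.637]
 [ 0.408 -0.052  1.637]
 [ 0.408 -0.052  1.637]
 [ 0.408 -0.052  1.637]
 [ 0.408 -0.052  1.637]
 [ 0.408 -0.052  1.637]
 [ 0.408 -0.052  1.637]
 [ 0.501 -0.211  0.111]
 [ 0.498 -0.21   0.117]
 [ 0.497 -0.212  0.124]
 [ 0.494 -0.211  0.135]] [[207, 381], [208, 345], [217, 411], [219, 341], [222, 390], [222, 418], [223, 366], [224, 407], [225, 414], [227, 420], [228, 403], [233, 389], [242, 346], [244, 371], [247, 409], [248, 420], [250, 366], [251, 366], [251, 367], [252, 367]]
bail side 142 [[ 0.261 
[... 1108 characters left out ...]
7   47   51   50   56   52   68   33   30]
 [  90   98   29   35   30   32   39   42   43   49   45   76   28   37]
 [  91   97   32   77   39   30   32   37   33   34   49   29   28   57]
 [  92   98   31  135   39   38   31   37   32   29   77   30   31   68]
 [  98   31   81   33   31  130  136  132   35   42   83   28   38   97]
 [  95   29   79   39   40   30   32  135  129   71   86   21   62   95]
 [  29   52   41   39   42   34   32   39   36   77  125   22   81   93]
 [  26   26   40   76   25   37   41   43   59   32   29   46   93   96]
 [  35   30   30   33   39   79   34   28   89   25   34   67   99   94]
 [  95   97   25   23   29   28   31   86 1637   31   26   87   89  100]]
```

View pics/crop0.png

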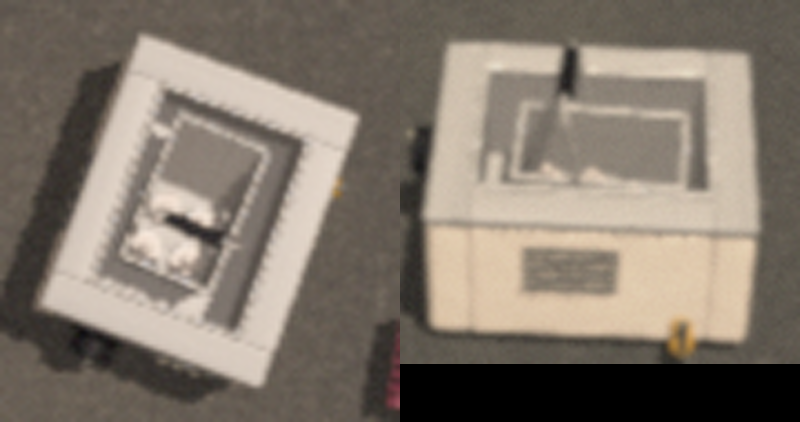

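The crop shows the steel basket, with white stubs at its panel end and the black sleeve at top px ≈(378,256). The wide sloping end points up and away from the panel. Next I'll measure the basket and sleeve and test candidate poses with IK.

```bash
cat >> h.py <<'E'
from scipy.spatial.transform import Rotation as Ro
def Q(z,y):
    z=np.array(z,float);z/=np.linalg.norm(z);y=np.array(y,float);y-=z*(y@z);y/=np.linalg.norm(y)
    return Ro.from_matrix(np.stack([np.cross(y,z),y,z],1)).as_quat()
def down(a): return Q([0,0,-1],[np.cos(a),np.sin(a),0])   # closing line along angle a
G=np.array([-.019,0,.028]); 
def body(org,phi,tip,pitch=np.radians(30),s=1,g=G):
    """TCP pose gripping basket (origin org, yaw phi, tipped forward by tip) by its cheeks from behind"""
    B=Ro.from_euler('z',phi)*Ro.from_euler('y',tip)
    z=B.apply([np.cos(pitch),0,-np.sin(pitch)]); y=B.apply([0,s,0])
    return np.array(org)+B.apply(g)-.006*z, Q(z,y)
def fromlip(lip,phi,tip):
    B=Ro.from_euler('z',phi)*Ro.from_euler('y',tip); return np.array(lip)-B.apply([.055,0,.05])
E
python3 - <<'E'
from h import *
im=cv2.imread('pics/top0.png'); P=pts('top',np.load('top0.npy')); S=pts('side',np.load('side0.npy')); ims=cv2.imread('pics/side0.png')
ax=np.array([np.cos(np.radians(-19)),np.sin(np.radians(-19))]);ay=np.array([-ax[1],ax[0]]);c=np.array([.4972,-.2474])
def loc(P): q=P[...,:2]-c; return np.stack([q@ax,q@ay],-1)
L=loc(P); m=(abs(L[...,0])<.058)&(abs(L[...,1])<.042)&(P[...,2]>.066)&(P[...,2]<.09)
n,lab,st,_=cv2.connectedComponentsWithStats(m.astype(np.uint8),connectivity=8)
q=np.float32(P[m][:,:2]); print('rim',m.sum(),cv2.minAreaRect(q)); 
print('rim local min/max', np.percentile(L[m],[1,99],axis=0))
for nm,PP,I in(('top',P,im),('side',S,ims)):
    l=loc(PP); m=(abs(l[...,0])<.07)&(abs(l[...,1])<.05)&(PP[...,2]>.115)&(PP[...,2]<.15)&(I.max(2)<75)
    q=PP[m]; print(nm,m.sum(),q.mean(0),np.median(q,0),q[:,2].max(), np.linalg.svd((q-q.mean(0))[:,:2])[2][0])
    mm=(abs(l[...,0])<.07)&(abs(l[...,1])<.05)&(I.max(2)<60); v,u=np.nonzero(mm); print(u.mean(),v.mean(),mm.sum(), cv2.minAreaRect(np.float32(np.c_[u,v])))
# tray via rays on rim edges
g=(P[...,2]>.011)&(P[...,2]<.024); g[:, :130]=0;g[:,226:]=0;g[:218]=0;g[286:]=0
g=cv2.morphologyEx(g.astype(np.uint8),cv2.MORPH_CLOSE,np.ones((3,3))); n,lab,st,ce=cv2.connectedComponentsWithStats(g)
k=1+np.argmax(st[1:,4]); q=np.float32(P[(lab==k)&(P[...,2]>.011)&(P[...,2]<.024)][:,:2]); print('tray',st[k],cv2.minAreaRect(q))
for p in((300,235),(234,265),(285,291)): print(p,ray('top',*p,0).round(3))
# IK
T=np.array([.49,.287])
for phi in np.radians(np.arange(-180,180,30)):
  for s in(1,-1):
    out=[]
    for x,y in((.5,-.01),(.42,-.03)): out.append(r.solve_ik(*body([x,y,.0],phi,0,s=s)) is not None)
    lip=np.r_[T,.06]; o=[r.solve_ik(*body(fromlip(lip,phi,np.radians(t)),phi,np.radians(t),s=s)) is not None for t in(0,30,60,90,105,120,135)]
    print(round(np.degrees(phi)),s,np.int_(out),np.int_(o))
E
```

```text
rim 273 ((0.5025428533554077, -0.24561581015586853), (0.06258754432201385, 0.09467428177595139), 67.59233093261719)
rim local min/max [[-0.0436232  -0.0274156 ]
 [ 0.05123436  0.03426733]]
top 26 [ 0.48380185 -0.24136146  0.13422516] [ 0.48276707 -0.24081402  0.13419395] 0.1444113097518646 [-0.35516739 -0.93480272]
379.05263157894734 256.3157894736842 19 ((378.5000305175781, 255.5), (11.180340766906738, 2.2360682487487793), 26.56505012512207)
side 35 [ 0.48481354 -0.2455786   0.1345014 ] [ 0.48491077 -0.24533362  0.13477599] 0.138466006942952 [0.37692654 0.92624315]
320.88461538461536 284.3076923076923 26 ((321.0000305175781, 284.0000305175781), (2.425356149673462, 10.186494827270508), 14.03624439239502)
tray [137 226  80  52 177] ((0.4903517961502075, 0.29575401544570923), (0.13559792935848236, 0.21602244675159454), 2.333982229232788)
(300, 235) [ 0.545 -0.039  0.   ]
(234, 265) [0.458 0.14  0.   ]
(285, 291) [ 0.39  -0.002  0.   ]
-180 1 [1 1] [1 1 1 1 0 1 1]
-180 -1 [1 1] [1 1 1 1 0 1 1]
-150 1 [1 1] [0 1 1 1 0 1 1]
-150 -1 [1 1] [0 1 1 1 0 1 1]
-120 1 [1 1] [1 1 1 1 1 1 1]
-120 -1 [1 1] [1 1 1 1 1 1 1]
-90 1 [0 0] [1 1 1 1 1 1 1]
-90 -1 [0 0] [1 1 1 1 1 1 1]
-60 1 [0 0] [1 1 1 1 1 1 1]
-60 -1 [0 0] [1 1 0 1 1 1 1]
-30 1 [1 1] [0 1 1 1 1 1 1]
-30 -1 [1 1] [0 1 1 1 1 1 1]
0 1 [1 0] [1 0 1 1 1 1 1]
0 -1 [1 0] [1 0 1 1 1 1 1]
30 1 [1 1] [1 0 1 1 1 1 0]
30 -1 [1 1] [1 0 1 1 1 1 0]
60 1 [1 1] [1 1 1 1 1 1 1]
60 -1 [1 1] [1 1 1 1 1 1 1]
90 1 [1 1] [1 1 1 1 1 1 1]
90 -1 [1 1] [1 1 1 1 1 1 1]
120 1 [1 1] [1 1 1 1 1 1 0]
120 -1 [1 1] [1 1 1 1 1 1 0]
150 1 [1 1] [1 1 1 0 0 0 0]
150 -1 [1 1] [1 1 1 1 0 0 0]
```

Yaw is about -21.5°, the sleeve is at about (.4843,-.2435,.131), and the tray centre is (.490,.296). Pouring along +y (phi=90°) works in IK. Next is the bail grasp and lift.

```bash
python3 - <<'E'
from h import *
y=np.radians(-21.5); g=np.array([.4843,-.2435,.131])
best=None
for k in(0,np.pi):
    q0=r.solve_ik(g+[0,0,.106],down(y+k)); q1=r.solve_ik([.55,.05,.21],down(np.pi/2+k))
    print(k,None if q0 is None else np.round(q0,2),None if q1 is None else np.round(q1,2))
    if q0 is not None and q1 is not None:
        c=max(abs(q0[5]),abs(q1[5]))
        if best is None or c<best[0]: best=(c,k)
k=best[1]; print('use',k)
command_gripper(.05,40)
r.reach(g+[0,0,.106],down(y+k))
print(r.move_straight(g+[0,0,.006],speed=.12,max_force=15))
command_gripper(0,40)
s=r.read_state(); print(s['grip_width'],s['grip_force'],s['eef_pos'],s['contact_force'],s['time_s'])
r.move_straight(g+[0,0,.03],speed=.05)
r.move_straight(g+[0,0,.121],speed=.1)
s=r.read_state(); print(s['grip_width'],s['eef_pos'],s['contact_force'],s['time_s'],s['joint_positions'])
im,d=shot('side','lift.png'); im2,d2=shot('top')
a=im[150:330,220:420]; b=im2[200:310,330:430]
c=np.zeros((440,800,3),np.uint8);c[:360,:400]=cv2.resize(a,(400,360));c[:440,400:]=cv2.resize(b,(400,440));cv2.imwrite('pics/lift.png',c[:,:,::-1])
E
```

```text
0 [-0.61  0.39  1.51 -0.    1.24 -0.23] [-0.05  0.43  1.52 -0.    1.19 -1.62]
3.141592653589793 [-0.61  0.39  1.51 -0.    1.24  2.91] [-0.05  0.43  1.52 -0.    1.19  1.52]
use 0
False
0.008337204407040992 38.96237254142761 [ 0.4844651  -0.24366929  0.1374739 ] [-0.67539605 -0.05848727  2.64325957] 4.7833
0.008433999070674566 [ 0.48397911 -0.24328259  0.25124833] [ 0.57587015  0.51677815 -2.89632858] 6.475 [-6.07286097e-01  3.77378866e-01  1.48520659e+00 -1.92112699e-05
  1.28051411e+00 -2.32050942e-01]
```

View pics/lift.png

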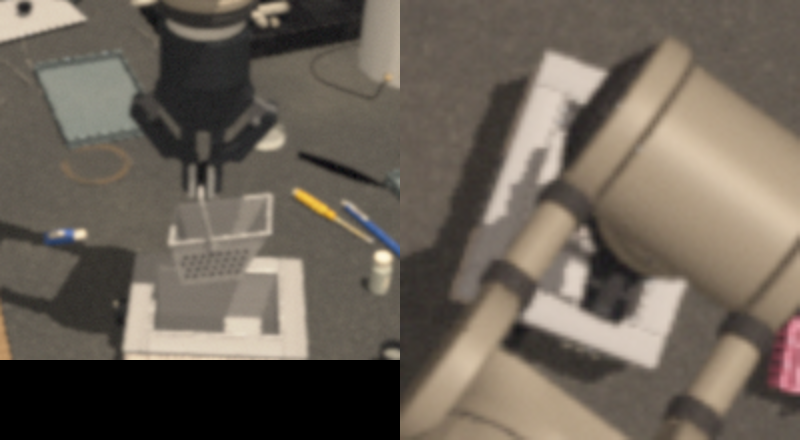

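The basket is lifted on its bail with the stubs in it (crop ≈(220,235)); the load is 2.9 N, so all the stubs are there. Next I'll carry it, turn it to phi=90°, set it down and release.

```bash
python3 - <<'E'
from h import *
D=down(np.pi/2)
r.move_straight([.50,-.10,.251],down(np.radians(34)),speed=.11)
r.move_straight([.55,.04,.20],D,speed=.11)
r.hold(.3)
r.move_straight([.55,.04,.118],D,speed=.08)
print(r.move_straight([.55,.04,.1075],D,speed=.03))
r.move_straight([.55,.050,.1083],D,speed=.05)
s=r.read_state(); print(s['contact_force'],s['eef_pos'],s['time_s'])
command_gripper(.03,40)
r.move_straight([.55,.05,.20],D,speed=.15)
r.reach([.50,-.16,.28],body([.55,.05,0],np.pi/2,0,np.radians(40),1)[1])
s=r.read_state(); print(s['joint_positions'],s['time_s'])
im,d=shot('top');im2,d2=shot('side'); np.savez('st.npz',a=im,b=im2,d=d,d2=d2)
P=pts('top',d); m=(abs(P[...,0]-.55)<.07)&(abs(P[...,1]-.06)<.08)&(P[...,2]>.038)&(P[...,2]<.06)
print(m.sum(),cv2.minAreaRect(np.float32(P[m][:,:2])))
P2=pts('side',d2); m=(abs(P2[...,0]-.55)<.07)&(abs(P2[...,1]-.06)<.08)&(P2[...,2]>.038)&(P2[...,2]<.06)
print(m.sum(),cv2.minAreaRect(np.float32(P2[m][:,:2])))
for nm,X in(('top',P),('side',P2)):
    m=(abs(X[...,0]-.55)<.06)&(abs(X[...,1]-.06)<.07)&(X[...,2]>.09)&(X[...,2]<.12); print(X[m].mean(0),m.sum())
u,v=proj('top',np.array([.55,.06,.04])).astype(int);u2,v2=proj('side',np.array([.55,.06,.04])).astype(int);print(u,v,u2,v2)
c=np.hstack([cv2.resize(im[v-40:v+40,u-40:u+40],(400,400)),cv2.resize(im2[v2-50:v2+50,u2-50:u2+50],(400,400))]);cv2.imwrite('pics/stand.png',c[:,:,::-1])
E
```

```text
False
[-2.31496894 -2.50275817  8.61108712] [0.55081325 0.04983465 0.10990421] 11.9333
[-0.77264103  0.59682442  1.33080824  0.60721126  1.85110149  2.34317193] 16.3333
248 ((0.5444192290306091, 0.06329559534788132), (0.09453725814819336, 0.06042386218905449), 89.67977905273438)
363 ((0.5440151691436768, 0.05897718667984009), (0.06344969570636749, 0.10063785314559937), 3.290175199508667)
[0.54521236 0.04786505 0.10424455] 64
[0.5436914  0.04381483 0.10216292] 79
263 230 309 230
```

View pics/stand.png

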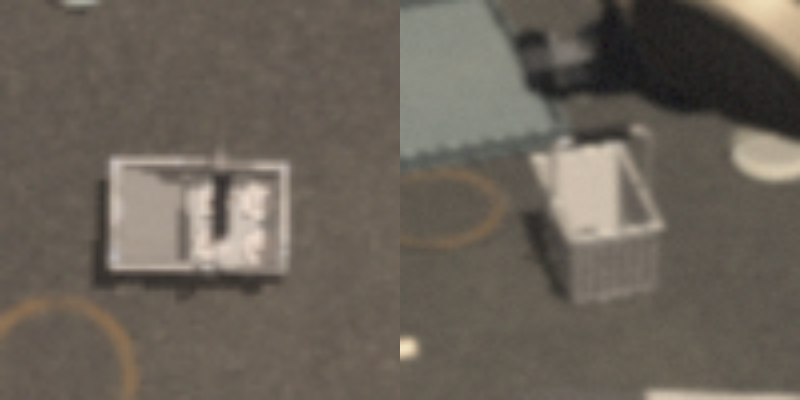

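The basket stands upright at about (.544,.0515), yaw 90°. All four stubs show (crop ≈(205–260,190–250)) and the bail is upright. Next I'll check IK for the body grasp and tip path for both wrist variants.

```bash
python3 - <<'E'
from h import *
g=np.array([-.016,0,.026])
for pit in(40,48):
  for s in(1,-1):
    print(pit,s)
    W=[([.544,.0515,0],0),([.544,.0515,.09],0)]+[(fromlip([.49,.285,z],np.pi/2,np.radians(t)),t) for z,t in((.1,0),(.09,30),(.06,60),(.05,90),(.05,112),(.05,125))]
    for o,t in W:
        p,q=body(o,np.pi/2,np.radians(t),np.radians(pit),s,g); j=r.solve_ik(p,q); print(t,p.round(3),None if j is None else np.round(j,2))
E
```

```text
40 1
0 [0.544 0.031 0.03 ] [-0.47  0.87  1.65  0.8   1.25  2.16]
0 [0.544 0.031 0.12 ] [-0.47  0.72  1.63  0.77  1.37  2.28]
0 [0.49  0.209 0.08 ] [-0.18  0.69  1.89  1.03  1.08  2.2 ]
30 [0.49  0.209 0.11 ] [0.07 0.5  1.79 0.46 0.88 2.91]
60 [0.49  0.23  0.115] [ 0.38  0.56  1.6  -0.19  1.05 -2.66]
90 [0.49  0.265 0.126] [ 0.63  0.79  1.32 -0.55  1.5  -2.34]
112 [0.49  0.295 0.128] [ 0.74  1.01  1.09 -0.75  1.85 -2.3 ]
125 [0.49  0.312 0.123] [ 0.78  1.14  0.96 -0.88  2.04 -2.33]
40 -1
0 [0.544 0.031 0.03 ] [-0.47  0.87  1.65  0.8   1.25 -0.99]
0 [0.544 0.031 0.12 ] [-0.47  0.72  1.63  0.77  1.37 -0.86]
0 [0.49  0.209 0.08 ] [-0.18  0.69  1.89  1.03  1.08 -0.94]
30 [0.49  0.209 0.11 ] [ 0.07  0.5   1.79  0.46  0.88 -0.23]
60 [0.49  0.23  0.115] [ 0.38  0.56  1.6  -0.19  1.05  0.48]
90 [0.49  0.265 0.126] [ 0.63  0.79  1.32 -0.55  1.5   0.8 ]
112 [0.49  0.295 0.128] [ 0.74  1.01  1.09 -0.75  1.85  0.84]
125 [0.49  0.312 0.123] [ 0.78  1.14  0.96 -0.88  2.04  0.82]
48 1
0 [0.544 0.031 0.03 ] [-0.42  0.81  1.67  0.74  1.14  2.23]
0 [0.544 0.031 0.12 ] [-0.42  0.66  1.64  0.69  1.28  2.36]
0 [0.49 0.21 0.08] [-0.12  0.64  1.88  0.93  0.98  2.34]
30 [0.49  0.21  0.111] None
60 [0.49  0.231 0.115] [ 0.45  0.61  1.55 -0.31  1.14 -2.54]
90 [0.49  0.265 0.125] [ 0.66  0.85  1.26 -0.63  1.61 -2.31]
112 [0.49  0.295 0.127] [ 0.76  1.08  1.04 -0.83  1.95 -2.3 ]
125 [0.49  0.312 0.123] [ 0.79  1.21  0.92 -0.97  2.13 -2.35]
48 -1
0 [0.544 0.031 0.03 ] [-0.42  0.81  1.67  0.74  1.14 -0.91]
0 [0.544 0.031 0.12 ] [-0.42  0.66  1.64  0.69  1.28 -0.78]
0 [0.49 0.21 0.08] [-0.12  0.64  1.88  0.93  0.98 -0.8 ]
30 [0.49  0.21  0.111] [ 0.15  0.5   1.76  0.27  0.88 -0.02]
60 [0.49  0.231 0.115] [ 0.45  0.61  1.55 -0.31  1.14  0.6 ]
90 [0.49  0.265 0.125] [ 0.66  0.85  1.26 -0.63  1.61  0.83]
112 [0.49  0.295 0.127] [ 0.76  1.08  1.04 -0.83  1.95  0.84]
125 [0.49  0.312 0.123] [ 0.79  1.21  0.92 -0.97  2.13  0.79]
```

```bash
cat >> h.py <<'E'
g2=np.array([-.016,0,.026]); PH=np.pi/2
def bp(o,t): return body(o,PH,np.radians(t),np.radians(40),-1,g2)
E
python3 - <<'E'
from h import *
p,q=bp([.544,.0515,0],0); z=Ro.from_quat(q).apply([0,0,1])
command_gripper(.08,40)
r.reach(p-.10*z,q)
print(r.move_straight(p,q,speed=.12,max_force=12))
command_gripper(.03,50)
s=r.read_state(); print(s['grip_width'],s['grip_force'],s['eef_pos'],p,s['contact_force'],s['time_s'])
pu,_=bp([.544,.0515,.03],0); r.move_straight(pu,q,speed=.08)
s=r.read_state(); print(s['grip_width'],s['contact_force'],s['time_s'])
im,d=shot('top');im2,d2=shot('side')
u,v=proj('top',np.array([.55,.06,.04])).astype(int);u2,v2=proj('side',np.array([.55,.04,.06])).astype(int)
c=np.hstack([cv2.resize(im[v-40:v+40,u-40:u+40],(400,400)),cv2.resize(im2[v2-50:v2+50,u2-50:u2+50],(400,400))]);cv2.imwrite('pics/grip.png',c[:,:,::-1])
E
```

```text
False
0.05551558283084534 52.83395290374756 [0.54463467 0.03018824 0.03044246] [0.544      0.03090373 0.02985673] [ 0.73766298 -2.64639527  3.65893761] 21.05
0.05554252852095815 [-0.11142415  0.22977109 -2.75631412] 21.575
```

View pics/grip.png

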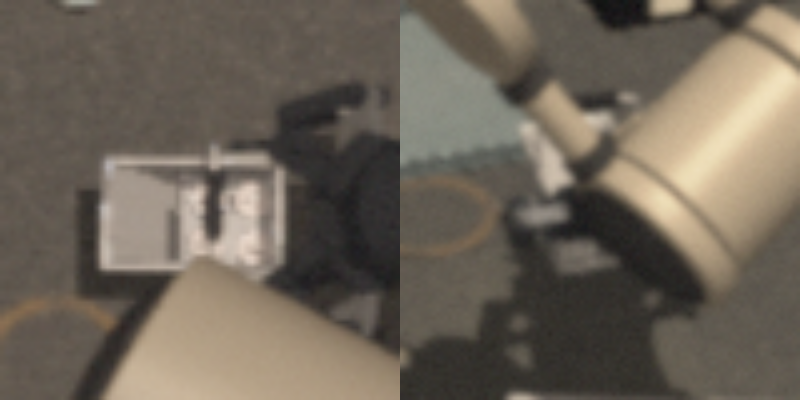

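The basket is held level by its cheeks with the stubs in (crop ≈(220,220)). The load is 2.76 N. Next I'll carry it to the tray and pour.

```bash
python3 - <<'E'
from h import *
r.move_straight(*bp([.544,.0515,.07],0),speed=.12)
def go(zl,t,sp): r.move_straight(*bp(fromlip([.49,.28,zl],PH,np.radians(t)),t),speed=sp)
go(.115,0,.12)
go(.10,30,.05)
for z,t in((.07,50),(.055,65),(.05,80),(.05,95),(.05,112)): go(z,t,.045)
r.hold(.6)
s=r.read_state(); print(s['time_s'],s['contact_force'],s['joint_positions'].round(2),s['grip_width'])
im,d=shot('top');im2,d2=shot('side')
u,v=proj('top',np.array([.49,.29,.04])).astype(int);u2,v2=proj('side',np.array([.49,.27,.06])).astype(int)
c=np.hstack([cv2.resize(im[v-50:v+50,u-50:u+50],(400,400)),cv2.resize(im2[v2-50:v2+50,u2-50:u2+50],(400,400))]);cv2.imwrite('pics/pour.png',c[:,:,::-1])
E
```

```text
28.05 [ 0.3303885  -0.27139995 -1.18861643] [ 0.73  1.    1.11 -0.75  1.84  0.85] 0.055572210991004255
```

View pics/pour.png

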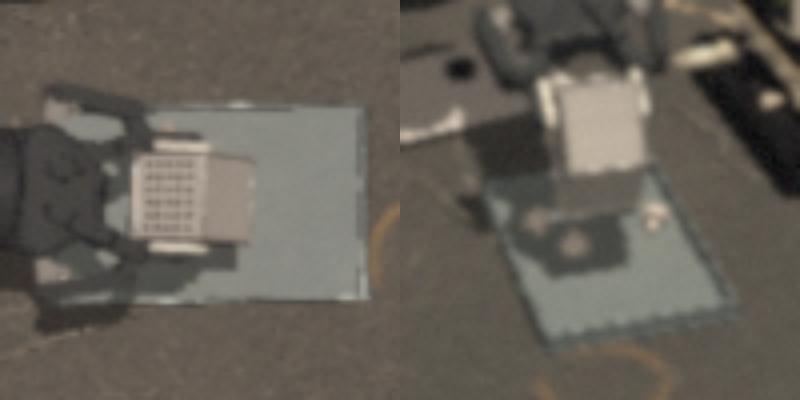

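Three stubs are visible in the tray (side crop ≈(537,217),(573,243),(655,215)), and the basket may be hiding the fourth. I'll raise the basket, untip it and look again.

```bash
python3 - <<'E'
from h import *
def go(zl,t,sp,y=.28): r.move_straight(*bp(fromlip([.49,y,zl],PH,np.radians(t)),t),speed=sp)
go(.08,90,.08); go(.11,50,.1); go(.14,0,.1)
r.move_straight(*bp([.544,.03,.06],0),speed=.18)
s=r.read_state(); print(s['time_s'],s['contact_force'],s['grip_width'])
im,d=shot('top');im2,d2=shot('side')
u,v=proj('top',np.array([.50,.2,.0])).astype(int);u2,v2=proj('side',np.array([.49,.22,.03])).astype(int)
c=np.hstack([cv2.resize(im[v-75:v+75,u-75:u+75],(400,400)),cv2.resize(im2[v2-70:v2+70,u2-70:u2+70],(400,400))]);cv2.imwrite('pics/after.png',c[:,:,::-1])
P=pts('top',d); m=(abs(P[...,0]-.49)<.06)&(abs(P[...,1]-.296)<.1)&(im.min(2)>140); n,l,st,ce=cv2.connectedComponentsWithStats(m.astype(np.uint8))
for i in range(1,n):
    if st[i,4]>3: print(st[i,4],P[l==i].mean(0).round(3))
E
```

```text
32.0917 [-0.41558366  0.26378343 -1.19267879] 0.05528676577076257
15 [0.534 0.321 0.013]
14 [0.501 0.375 0.016]
53 [0.473 0.308 0.007]
21 [0.452 0.337 0.014]
```

View pics/after.png

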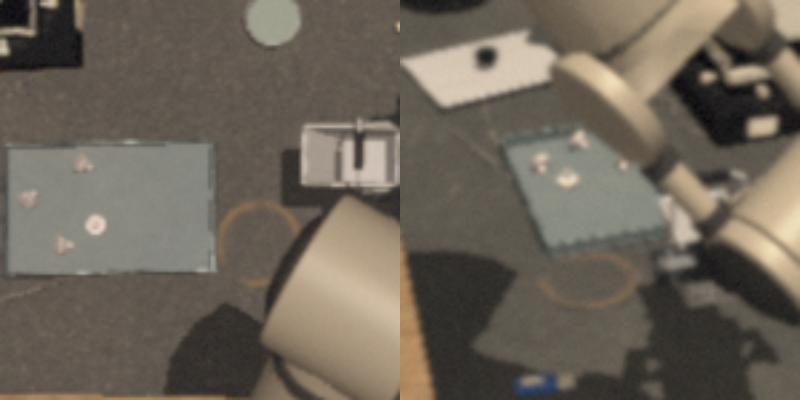

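All four stubs are in the tray (top crop (82,163),(27,199),(95,225),(63,243)) and the basket is empty. Next I'll stand it down and release.

```bash
python3 - <<'E'
from h import *
o=np.array([.544,.04,0]); p,q=bp(o,0); z=Ro.from_quat(q).apply([0,0,1])
r.move_straight(p+[0,0,.01],q,speed=.08)
print(r.move_straight(p+[0,0,-.002],q,speed=.02,max_force=4),r.read_state()['eef_pos'],p)
r.hold(.2); command_gripper(.08,40); r.move_straight(p-.12*z,q,speed=.12)
r.move_straight(p-.12*z+[0,0,.12],q,speed=.15)
r.hold(.5)
s=r.read_state(); print(s['time_s'],s['contact_force'])
im,d=shot('top');im2,d2=shot('side')
for n,D in(('top',d),('side',d2)):
    P=pts(n,D); m=(abs(P[...,0]-.55)<.07)&(abs(P[...,1]-.05)<.07)&(P[...,2]>.04)&(P[...,2]<.06); print(m.sum(),cv2.minAreaRect(np.float32(P[m][:,:2])),P[m].std(0))
u,v=proj('top',np.array([.50,.17,.0])).astype(int);u2,v2=proj('side',np.array([.50,.1,.03])).astype(int)
c=np.hstack([cv2.resize(im[v-75:v+75,u-75:u+75],(400,400)),cv2.resize(im2[v2-70:v2+70,u2-70:u2+70],(400,400))]);cv2.imwrite('pics/end.png',c[:,:,::-1])
E
```

```text
True [0.54409155 0.01931363 0.03046545] [0.544      0.01940373 0.02985673]
36.6417 [ 0.17201475 -0.15950164  0.14834495]
231 ((0.5401357412338257, 0.05333127826452255), (0.06216679885983467, 0.09439349919557571), 1.4345155954360962) [0.02208307 0.03506627 0.0041274 ]
331 ((0.5414479374885559, 0.0480649396777153), (0.06306331604719162, 0.09959517419338226), 0.26221543550491333) [0.02063212 0.0372571  0.00428272]
```

View pics/end.png

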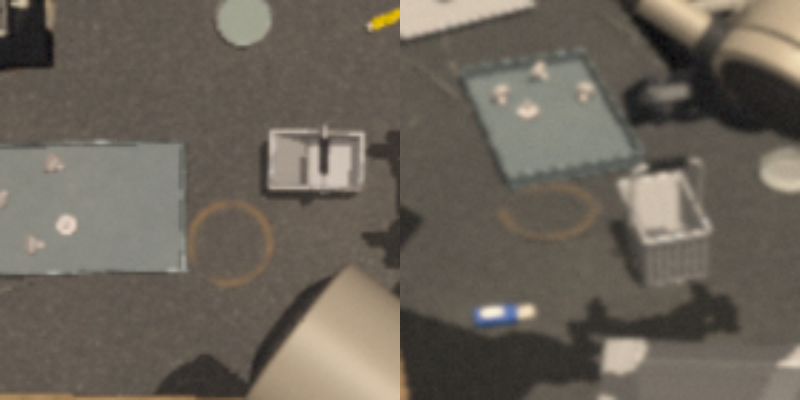

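The basket stands upright and empty on the desk (top crop (315,160)), the stubs are in the tray and the gripper is clear, so I'm handing in.

```bash
python3 -c "
from h import *
print(r.finish_job())"
```

```text
the job is handed in; nothing more can be done
None
```

The job is handed in at about 37 s of the 61 s, but no verdict was returned: the last pictures show all four stubs in the tray and the empty basket upright on the desk, let go.

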